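# Snap the lid onto the stocked laundry-tablet tub

### The job

One of the two white tubs on the laundry table still has tablets in it: close that one with the blue lid. Hook the lid's narrow tongue under the tub's grey lip, then press the other end down until it is fully home all round and the orange catch has snapped back over its edge; let go, and do not disturb the mug, the bottle or the remote control.

Things in the scene. Friction and masses are not known exactly. Their poses are not given: they have to be found in the camera images.
- tub_full: white open tub holding nine tablets (blue and green tops), 124 x 104 mm, rim 50 mm above the table, walls 4 mm, screwed down; place and yaw differ each time. Origin: centre of its underside; z up; -x end: grey lip, +x end: orange spring catch. A lid lies home with its plate resting on the rim
- mouth (a point): centre of the stocked tub (x = y = 0) at rim height, 50 mm above its underside; axes as the tub's. The mouth is open from x = -40 to 58 mm and y = -48 to 48 mm; from x = -40 to -76 mm lies a flat ledge at rim height, under the lip
- lip (a point): middle of the inner lower edge of the stocked tub's lip (tub x = -59, y = 0, z = 58.5 mm, 8.5 mm above the ledge), axes as the tub's. The lip is 74 mm wide and 5 mm thick; its upright's face, the stop for the tongue, is at tub x = -68 mm
- catch (a joint): the stocked tub's sprung catch, 44 mm wide: 0 = sprung in (start); grows (m, to 0.008) as pushed outwards along tub +x. At 0 its nose is at tub x = 61 mm, flat underside 5.5 mm above the rim; a 60 degree ramp leads up and out to 20 mm above the rim. The lid's edge passes it when pushed down with about 8 to 15 N (its weight is not enough); the catch then springs back to 0
- tub_empty: the same tub, empty, with a lip and a catch of its own; it is not to be closed. Origin and axes as for the stocked tub; screwed down
- lid_grip (a point): centre of the loose blue lid's bar handle: 14 mm thick (lid x), 56 mm long (lid y), 26 mm high; the point is half-way up. Axes are the lid's: z up, -x end: tongue, +x end: white press strip, for the catch. At the start it lies right way up on the table, this point 23 mm up. Lid about 0.11 kg
- lid_press (a point): on the lid's top face near its catch end (lid x = 60 mm, y = 0), 13 mm below the handle's centre; axes as the lid's
- lid_tongue (a point): top edge of the tip of the lid's tongue (lid x = -66 mm, y = 0), 13 mm below the handle's centre; axes as the lid's
- lid: the lid; origin: centre of its underside, 23 mm below the handle's centre. Plate 4 mm thick, z = 6 to 10 mm, x = -52 to 66 mm, 104 mm wide; tongue x = -66 to -52 mm, 60 mm wide. Two runners, 6 mm high, below it (x = -28 to 44 mm, outer faces at y = -45 and 45 mm) go inside the mouth
- mug: white ceramic mug, 80 mm across, 90 mm high, handle at +y; origin at the centre of its foot; a bystander
- softener: yellow bottle with a blue cap, 66 mm across, 170 mm high; origin at the centre of its foot; a bystander
- remote: black remote control lying flat, 45 x 150 x 18 mm, long side along its y; origin at the centre of its underside; a bystander
Mind the look-alikes: they are no part of the job. Leave any black look-alike of the lid alone.

How it is judged (in metres and radians):
At the end, for the whole second after the job is handed in: The lid lies home on the stocked tub, at rest: tongue tip under the lip (tub x below -61.5 mm), plate top within about 3 mm of 54 mm above the table at both ends, tilt under 0.05 rad, handle within 8 mm of the mouth centre seen from above, catch sprung back to under 2 mm (x of lid_tongue in the frame of tub_full below -0.0615 m and z of lid_tongue in the frame of tub_full between 0.05 and 0.0565 m and z of lid_press in the frame of tub_full between 0.05 and 0.057 m and horizontal distance between lid_grip and mouth below 0.008 m and angle between lid's own z axis and vertical below 0.05 rad and value of joint catch below 0.002 m and linear speed of lid below 0.02 m/s); the robot touches nothing.
It fails at once if the mug is moved more than 30 mm (distance of mug from where it was at the start of the episode above 0.03 m).
It fails at once if the bottle is moved more than 30 mm (distance of softener from where it was at the start of the episode above 0.03 m).
It fails at once if the remote control is moved more than 30 mm (distance of remote from where it was at the start of the episode above 0.03 m).
It also fails if it takes over 54 s, if anything falls off the work surface, if the arm or the gripper's body presses on something with over 40 N, if the wrist force passes 120 N, or if a joint passes its speed limit or range.

### The arm

A 7-joint arm with a two-finger parallel gripper is mounted at the origin on the work surface. World frame = base frame: x ahead of the robot, y to its left, z up, the work surface at z = 0. Lengths are in mm, angles in rad, forces in N, time in s.
With the tool pointing down it reaches from about 350 to 900 mm from the base axis. Payload 19.9 kg.
Tool frame: the origin (TCP) lies midway between the tips of the shut fingers; the grasp point (between the pads) lies 19 mm behind it; z points along the fingers, y is the line along which they close (so a half turn about z gives the same grasp; the last joint's range is limited). The gripper opens to 85 mm and grips with 20 to 120 N. Pads are 22 mm wide; open, the fingers measure 114 mm over their backs; the gripper's body (76 mm by 85 mm) begins 54 mm behind the grasp point. The pads swing forward as they close: fully open they stand 13 mm farther back than shut.
Start: joints at [-1.266, 0.417, -0.01, 1.614, 0.005, 1.111, -0.053], TCP at [211.832, 587.984, 204.96] pointing down, gripper open.
Joint ranges: [-2.81, 2.81], [-0.39, 2.02], [-1.27, 1.25], [0.06, 2.57], [-1.19, 4.33], [0.19, 2], [-2.82, 2.82]. Speed limits (rad/s): [1.89, 1.89, 2.39, 2.39, 3.01, 3.01, 3.01].

### API

Orientations are given as a unit quaternion [x, y, z, w].
In Python, from rig import ctrl, solve_ik, read_state, optics, workorder gives the robot as it stands. Calls block until the motion is done:
- ctrl.move_ptp(position, orientation): joint-space move of the TCP to a pose.
- ctrl.move_straight(position, rate=150, rotation=None): straight line of the TCP; rotation=None keeps the orientation; rate is the mean speed in mm/s.
- ctrl.move_joints(angles): joint-space move.
- ctrl.set_gripper(opening, newtons=None): opening from 0.0 (shut) to 1.0 (fully open); newtons is the grip in N (None keeps the last); returns when the fingers have stopped.
- ctrl.sleep(seconds).
- solve_ik(position, orientation): joint angles nearest the present ones, or None.
- read_state(): the state.
- optics.capture(name): name is "scene" or "top" or "wrist"; returns the picture (384x512x3 uint8, red, green, blue); there is no depth.
- optics.camera_params(name): a dict with "fx", "fy", "cx", "cy" (pixels), "world_to_cam" (4x4, takes a point from world to camera coordinates); the wrist camera has in their place "tool_from_camera" (4x4, takes a point from camera to tool coordinates, whose origin is the TCP and whose axes are the flange's). Camera axes: x right, y down, z forward; pixel columns grow to the right and rows downward; lengths in mm; the calibration is good to about 2 mm. A picture is of the moment at which its call begins: read the wrist's pose just before it. camera_params takes no time and is no camera call.
A pose or a line that the arm cannot do raises ctrl.MotionError and nothing moves.
- workorder.job_done(): hands the job in; it is judged then, once.
The state is a dict: "clock": time; "joints": joint angles; "qvel": joint speeds; "joint_torque": joint torques, N m; "position": TCP position; "ee_rot": TCP orientation; "ft_force": force on the tool from outside, world axes, zero at the start; "wrist_torque": the same for the moment, N m; "width": opening from 0.0 (shut) to 1.0 (fully open); "grasp_force": force on a finger pad.
Only numpy, scipy, OpenCV 4.12 (cv2) and the standard library are available. Lean on these libraries where they do the work, as an engineer would, in place of code of your own. Each camera call takes 0.05 s, during which the arm holds its last target. There are 200 camera calls.

## Working session

There is one attempt and no reset: what is moved stays moved. The work goes in short steps, each a Python script; the robot and the scene stay as the last script left them, time stands still between calls to the robot, and variables do not carry over. Pictures are saved under pics/ and viewed, at most 10 in all, crops included, and the job is handed in when it is done.

```bash
mkdir -p pics; ls
python3 - <<'E'
from rig import *
import cv2,numpy as np
for n in ("top","scene"):
    im=optics.capture(n); cv2.imwrite(f"pics/{n}0.png",im[:,:,::-1]); p=optics.camera_params(n); print(n,p)
print(optics.camera_params("wrist"))
print(read_state())
E
```

```text
pics
top {'fx': 358.5420047270118, 'fy': 358.5420047270118, 'cx': 256.70427244938907, 'cy': 190.8909297407629, 'world_to_cam': array([[-3.39105200e-03, -9.99588902e-01, -2.84697540e-02,
         1.46055679e+01],
       [-9.88654469e-01,  7.62657342e-03, -1.50013921e-01,
         6.00543736e+02],
       [ 1.50169378e-01,  2.76380445e-02, -9.88273898e-01,
         9.84232216e+02],
       [ 0.00000000e+00,  0.00000000e+00,  0.00000000e+00,
         1.00000000e+00]])}
scene {'fx': 452.96097244603163, 'fy': 452.96097244603163, 'cx': 256.7565487290635, 'cy': 190.64749572497314, 'world_to_cam': array([[-6.07186493e-01,  7.94358120e-01, -1.78812827e-02,
         3.68475443e+02],
       [ 5.11655297e-01,  3.73680193e-01, -7.73674331e-01,
        -2.55084275e+02],
       [-6.07892606e-01, -4.78913657e-01, -6.33331105e-01,
         1.57438909e+03],
       [ 0.00000000e+00,  0.00000000e+00,  0.00000000e+00,
         1.00000000e+00]])}
{'fx': 274.0351500800356, 'fy': 274.0351500800356, 'cx': 256.39615193655203, 'cy': 189.3081812542998, 'tool_from_camera': array([[-2.27273920e-03, -9.65535690e-01,
[... 321 characters left out ...]
ts': array([-1.26650529,  0.41790009, -0.01028318,  1.61411558,  0.00468073,
        1.11067008, -0.05300557]), 'qvel': array([-0.00039498, -0.00117013,  0.00011026, -0.00085801, -0.00187055,
        0.00185087,  0.00095844]), 'joint_torque': array([ 2.06372846e-03, -8.65818143e+01,  6.81049749e-01, -4.35646033e+01,
        1.92699762e-02,  4.84860226e-03,  6.47532170e-05]), 'position': array([211.74132994, 587.6856992 , 204.43110144]), 'ee_rot': array([ 1.72047335e-01,  9.85088539e-01, -5.31844607e-04, -5.48083654e-05]), 'ft_force': array([ 0.0905596 , -0.92050931,  0.02834462]), 'wrist_torque': array([-0.02657873,  0.05348757,  0.03108664]), 'grasp_force': 0.0, 'width': 1.0046577101345795}
```

View pics/top0.png

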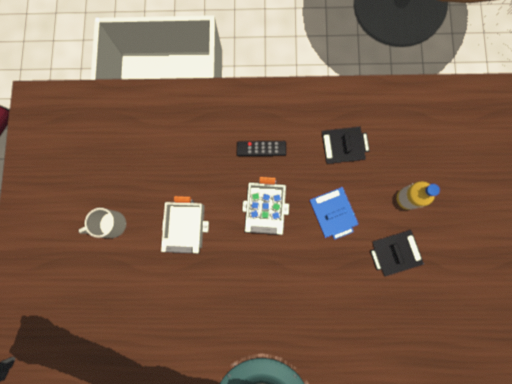

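View pics/scene0.png

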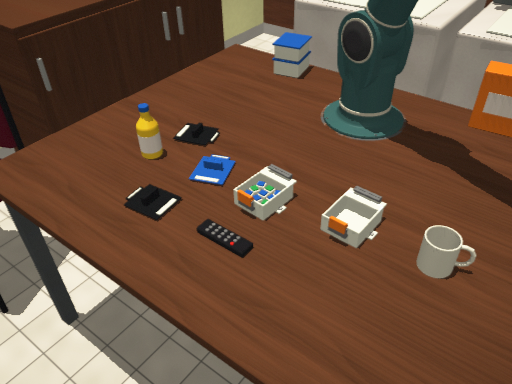

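The top view shows three lid-like things: the blue lid at (334,212), and black look-alikes at (345,145) and (397,253). Only the blue one fits. There are two tubs, one with tablets at (266,208) and an empty one at (183,228). The stocked tub's orange catch is at (267,181), so its +x points away from the robot. I'll locate both roughly, then look closer with the wrist camera.

```bash
cat > h.py <<'E'
from rig import *
import cv2,numpy as np
from scipy.spatial.transform import Rotation as R
def ray(n,px,st=None):
    p=optics.camera_params(n)
    d=np.array([(px[0]-p['cx'])/p['fx'],(px[1]-p['cy'])/p['fy'],1.])
    if n=="wrist":
        T=np.eye(4);T[:3,:3]=R.from_quat(st['ee_rot']).as_matrix();T[:3,3]=st['position'];C=T@p['tool_from_camera']
    else: C=np.linalg.inv(p['world_to_cam'])
    return C[:3,3],C[:3,:3]@d
def hit(n,px,z,st=None):
    o,d=ray(n,px,st); return o+d*(z-o[2])/d[2]
def mask(im,lo,hi):
    return cv2.inRange(cv2.cvtColor(im,cv2.COLOR_RGB2HSV),np.array(lo),np.array(hi))
def comps(m,amin=30):
    n,_,s,c=cv2.connectedComponentsWithStats(m); return [(c[i].round(1),s[i].tolist()) for i in range(1,n) if s[i,4]>=amin]
def down(yaw): # tool z down, tool x at world angle yaw
    return (R.from_euler('z',yaw)*R.from_quat([1,0,0,0])).as_quat()
BLUE=((105,120,60),(125,255,255)); ORANGE=((4,180,120),(14,255,255))
E
python3 - <<'E'
from h import *
im=cv2.imread('pics/top0.png')[:,:,::-1].copy()
for nm,c,z in (("blue",BLUE,10),("orange",ORANGE,60)):
    for q,s in comps(mask(im,*c)): print(nm,q,s,hit("top",q,z).round(1))
for nm,px,z in (("tub",(266,209),50),("lid w1",(327,196),10),("lid w2",(343,233),10),("bottle",(417,196),85),("remote",(262,149),18),("mug",(104,223),90)): print(nm,hit("top",px,z).round(1))
st=read_state(); print(R.from_quat(st['ee_rot']).as_matrix().round(2))
cv2.imwrite('pics/crop.png',cv2.resize(im[110:285,220:440],None,fx=3.4,fy=3.4,interpolation=cv2.INTER_CUBIC)[:,:,::-1])
E
```

```text
blue [432.5 189.4] [426, 184, 13, 11, 111] [ 606.5 -503.5   10. ]
blue [334.4 214.4] [310, 188, 48, 49, 1253] [ 534.7 -214.8   10. ]
orange [266.7 179.9] [260, 177, 15, 7, 77] [629.8 -17.7  60. ]
orange [181.6 198.9] [174, 196, 17, 6, 81] [577.1 224.2  60. ]
tub [547.8 -15.   50. ]
lid w1 [ 589.2 -195.1   10. ]
lid w2 [ 480.5 -237.7   10. ]
bottle [ 577.2 -425.9   85. ]
remote [731.9  -4.3  18. ]
mug [508.  429.3  90. ]
[[-0.94  0.34 -0.  ]
 [ 0.34  0.94 -0.  ]
 [-0.   -0.   -1.  ]]
```

View pics/crop.png

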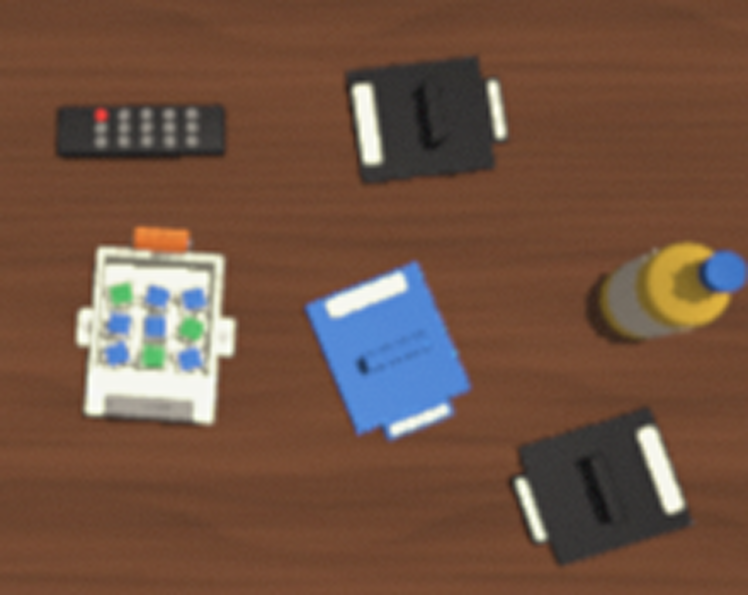

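The crop shows the blue lid's wide press strip, inside the plate, at upper left (367,295). The narrower tongue projects at lower right (420,420). On the stocked tub, the catch is at (162,239) and the grey lip at (150,407). The blue lid is the right one: it is the only blue one, and the task says to leave black ones alone. Next is a wrist view covering lid and tub.

```bash
python3 - <<'E'
from h import *
import pickle
yaw=np.deg2rad(105)
ctrl.move_ptp([535,-85,200],down(yaw)); ctrl.sleep(.3)
st=read_state(); im=optics.capture("wrist"); print(st['clock'],st['position'],st['joints'].round(2))
cv2.imwrite('pics/w1.png',im[:,:,::-1]); pickle.dump(st,open('w1.pkl','wb'))
E
python3 -c "
import cv2;cv2.imwrite('pics/w1b.png',cv2.resize(cv2.imread('pics/w1.png'),(800,600)))"
```

```text
3.0417 [535.06563795 -84.80272515 199.99567066] [-0.53  0.35  0.78  1.85 -0.28  1.06  0.62]
```

View pics/w1b.png

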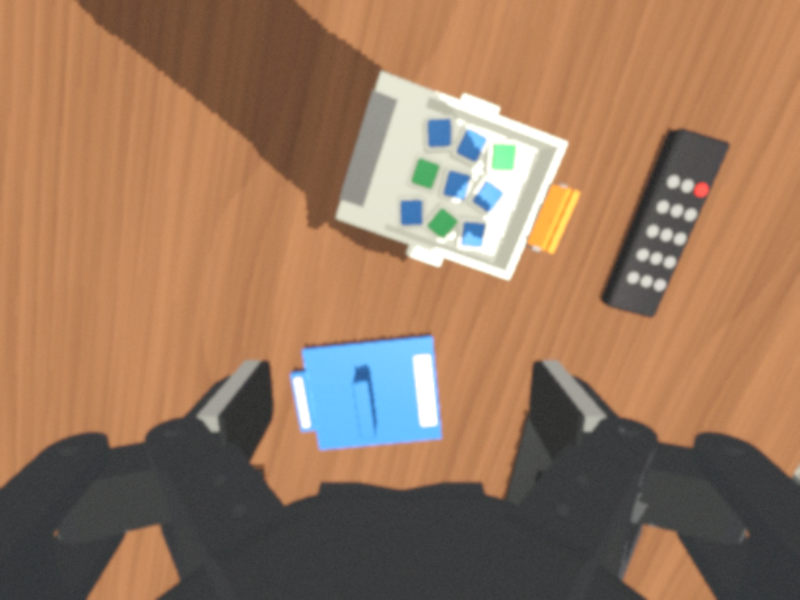

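The wrist view (scaled 800x600) shows the lid at (370,393) with its tongue at left (302,402). The stocked tub is at (450,180), with its lip at (370,150) and catch at (555,218). The camera's nadir falls on the tub, so its outline is the rim. I'll measure both with fitted rectangles.

```bash
cat > meas.py <<'E'
from h import *
def rectpts(m): return cv2.boxPoints(cv2.minAreaRect(np.vstack(cv2.findContours(m,cv2.RETR_EXTERNAL,cv2.CHAIN_APPROX_NONE)[0])))
def biggest(m,near):
    n,l,s,c=cv2.connectedComponentsWithStats(m); k=[i for i in range(1,n) if s[i,4]>300 and np.hypot(*(c[i]-near))<60]
    return (l==max(k,key=lambda i:s[i,4])).astype(np.uint8)*255
def fill(m):
    o=np.zeros_like(m); cv2.drawContours(o,cv2.findContours(m,cv2.RETR_EXTERNAL,cv2.CHAIN_APPROX_SIMPLE)[0],-1,255,-1); return o
def rect(cam,m,z,st,f=None):
    P=np.array([hit(cam,p,z,st)[:2] for p in rectpts(m)],np.float32)
    e=[P[1]-P[0],P[2]-P[1]]; return P.mean(0),[float(np.hypot(*v)) for v in e],[float(np.degrees(np.arctan2(v[1],v[0]))) for v in e]
E
python3 - <<'E'
from meas import *
import pickle
st=pickle.load(open('w1.pkl','rb')); im=cv2.imread('pics/w1.png')[:,:,::-1].copy()
K=lambda n:np.ones((n,n),np.uint8)
b=fill(biggest(mask(im,*BLUE),(240,252)))
plate=cv2.morphologyEx(b,cv2.MORPH_OPEN,K(25))
print('plate',rect("wrist",plate,10,st))
w=mask(im,(0,0,180),(180,60,255)); w[:,:]=w
for q,s in comps(w,40): print('white',q,s,hit("wrist",q,10,st).round(1))
t=fill(biggest(mask(im,(0,0,110),(180,70,255)),(290,115)))
to=cv2.morphologyEx(t,cv2.MORPH_OPEN,cv2.getStructuringElement(cv2.MORPH_ELLIPSE,(45,45)))
print('tub',rect("wrist",to,50,st)); 
o=mask(im,(10,150,150),(25,255,255)); o[:, :330]=0;o[:,390:]=0
for q,s in comps(o): print('orange',q,s,hit("wrist",q,60,st).round(1))
g=mask(im,(0,0,95),(180,40,150)); g=biggest(cv2.morphologyEx(g,cv2.MORPH_OPEN,K(3)),(237,96)); print('lip',rect("wrist",g,63.5,st))
v=im[:,:,::-1].copy()
for m,c in ((plate,(0,0,255)),(to,(255,0,255)),(g,(0,255,0)),(o,(0,0,0))): cv2.polylines(v,[np.int32(rectpts(m))],True,c)
for y in (10,): pass
cv2.imwrite('pics/w1m.png',cv2.resize(v[20:300,170:400],None,fx=2.1,fy=2.1))
E
```

```text
Traceback (most recent call last):
  File "meas.py", line 5, in biggest
    return (l==max(k,key=lambda i:s[i,4])).astype(np.uint8)*255
               ~~~^^^^^^^^^^^^^^^^^^^^^^^
ValueError: max() iterable argument is empty
```

```bash
cat > m1.py <<'E'
from meas import *
import pickle
st=pickle.load(open('w1.pkl','rb')); im=cv2.imread('pics/w1.png')[:,:,::-1].copy()
hsv=cv2.cvtColor(im,cv2.COLOR_RGB2HSV); 
for u,v in ((215,235),(285,100),(235,96),(300,170),(355,140),(180,30)): print((u,v),hsv[v,u])
K=lambda n:np.ones((n,n),np.uint8)
b=fill(biggest(mask(im,(95,120,60),(125,255,255)),(240,252)))
plate=cv2.morphologyEx(b,cv2.MORPH_OPEN,K(25))
print('plate',rect("wrist",plate,10,st))
w=mask(im,(0,0,180),(180,60,255)); w[:200]=0;w[:,:180]=0;w[:,300:]=0
for q,s in comps(w,40): print('white',q,s,hit("wrist",q,10,st).round(1))
t=fill(biggest(mask(im,(0,0,110),(180,70,255)),(290,115)))
to=cv2.morphologyEx(t,cv2.MORPH_OPEN,cv2.getStructuringElement(cv2.MORPH_ELLIPSE,(45,45)))
print('tub',rect("wrist",to,50,st)); 
o=mask(im,(8,170,200),(25,255,255)); o[:, :330]=0;o[:,390:]=0;o[:110]=0;o[170:]=0
for q,s in comps(o): print('orange',q,s,hit("wrist",q,60,st).round(1))
g=mask(im,(0,0,95),(180,60,160)); g=biggest(cv2.morphologyEx(g,cv2.MORPH_OPEN,K(3)),(237,96)); print('lip',rect("wrist",g,63.5,st))
v=im[:,:,::-1].copy()
for m,c in ((plate,(0,0,255)),(to,(255,0,255)),(g,(0,255,0)),(o,(0,0,0))): cv2.polylines(v,[np.int32(rectpts(m))],True,c)
cv2.imwrite('pics/w1m.png',cv2.resize(v[20:300,170:400],None,fx=2.1,fy=2.1))
E
python3 m1.py
```

```text
(215, 235) [102 143 255]
(285, 100) [ 29  22 232]
(235, 96) [ 23  15 149]
(300, 170) [ 21  35 252]
(355, 140) [ 23 166 255]
(180, 30) [ 13 128 112]
plate (array([ 531.945  , -216.33102], dtype=float32), [95.99747467041016, 102.53487396240234], [20.234214782714844, -70.07893371582031])
white [271.8 249.1] [264, 226, 16, 47, 563] [ 588.1 -195.5   10. ]
white [207.2 265.5] [185, 241, 99, 48, 397] [ 503.8 -245.1   10. ]
tub (array([553.02985 , -13.159188], dtype=float32), [114.54817199707031, 137.8588409423828], [85.42474365234375, -0.7219383716583252])
orange [351.9 138.6] [339, 119, 28, 42, 519] [627.9 -18.4  60. ]
lip (array([491.18134 ,  -8.410097], dtype=float32), [71.19120788574219, 16.239974975585938], [85.72402954101562, -0.688991904258728])
```

View pics/w1m.png

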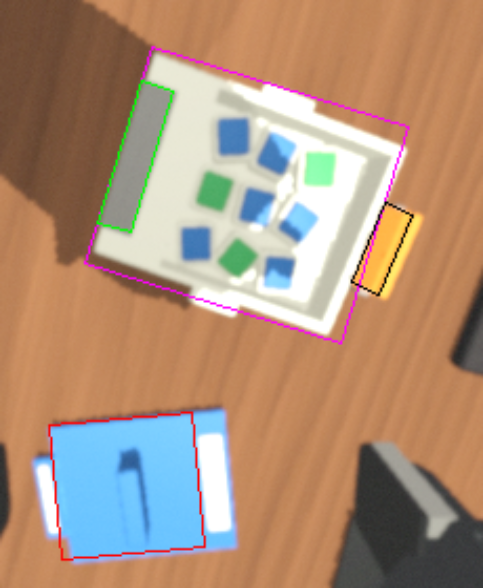

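The overlay shows image-plane rectangles distorting under the camera tilt, and the lid mask missing its press strip. I'll fit a line to each side in the world plane instead, starting from corners read off this picture.

```bash
cat > m2.py <<'E'
from meas import *
import pickle
def quad(m,corn,z,st,cam="wrist",tol=3.5):
    """fit lines to contour points (world plane z) near each side; return refined corners"""
    c=np.vstack(cv2.findContours(m,cv2.RETR_LIST,cv2.CHAIN_APPROX_NONE)[0])[:,0].astype(float)
    W=np.array([hit(cam,p,z,st)[:2] for p in c]); Q=np.array([hit(cam,p,z,st)[:2] for p in corn]); L=[]
    for i in range(4):
        a,b=Q[i],Q[(i+1)%4]
        for tl in (tol,2):
            d=(b-a)/np.hypot(*(b-a)); n=np.array([-d[1],d[0]]); l=np.hypot(*(b-a))
            s=(W-a)@d; k=(s>.08*l)&(s<.92*l)&(abs((W-a)@n)<tl)
            vx,vy,x,y=cv2.fitLine(W[k].astype(np.float32),cv2.DIST_HUBER,0,.01,.01).ravel()
            p=np.array([x,y]);u=np.array([vx,vy]); u*=np.sign(u@d); a,b=p+u*((a-p)@u),p+u*((b-p)@u)
        L.append((p,u,k.sum()))
    C=[]
    for i in range(4):
        (p,u,_),(q,w,_)=L[i-1],L[i]; t=np.linalg.solve(np.c_[u,-w],q-p); C.append(p+u*t[0])
    C=np.array(C); print(' angles',[round(float(np.degrees(np.arctan2(u[1],u[0]))),2) for _,u,_ in L],[int(k) for *_,k in L],'sides',[round(float(np.hypot(*(C[(i+1)%4]-C[i]))),1) for i in range(4)],'centre',C.mean(0).round(1))
    return C,L
if __name__=="__main__":
    st=pickle.load(open('w1.pkl','rb')); im=cv2.imread('pics/w1.png')[:,:,::-1].copy()
    Z=lambda P:[(x/2.1+170,y/2.1+20) for x,y in P]
    lid=mask(im,(88,60,60),(125,255,255))|mask(im,(0,0,190),(180,60,255))
    tub=mask(im,(0,0,110),(180,75,255))
    lip=mask(im,(0,0,95),(180,60,165))
    print('lid');quad(lid,Z([(62,560),(48,425),(225,410),(237,547)]),10,st)
    print('tub');quad(tub,Z([(90,262),(152,50),(405,150),(330,335)]),50,st)
    print('lip');quad(lip,Z([(98,222),(141,81),(174,92),(132,232)]),63.5,st)
E
python3 m2.py
```

```text
lid
 angles [106.66, 21.15, -69.04, -159.14] [13, 71, 55, 70] sides [105.4, 117.4, 105.7, 125.3] centre [ 542.  -213.4]
tubTraceback (most recent call last):
  File "m2.py", line 27, in <module>
    print('tub');quad(tub,Z([(90,262),(152,50),(405,150),(330,335)]),50,st)
                 ~~~~^^^^^^^^^^^^^^^^^^^^^^^^^^^^^^^^^^^^^^^^^^^^^^^^^^^^^^
  File "m2.py", line 6, in quad
    W=np.array([hit(cam,p,z,st)[:2] for p in c]); Q=np.array([hit(cam,p,z,st)[:2] for p in corn]); L=[]
                ~~~^^^^^^^^^^^^
  File "h.py", line 12, in hit
    o,d=ray(n,px,st); return o+d*(z-o[2])/d[2]
        ~~~^^^^^^^^^
  File "h.py", line 5, in ray
    p=optics.camera_params(n)
ValueError: time passes only in moves, steps and waits
```

```bash
sed -i 's/^def ray/import functools\n@functools.cache\ndef cp(n): return optics.camera_params(n)\ndef ray/; s/p=optics.camera_params(n)$/p=cp(n)/' h.py
sed -i '/^def cp/s/cp(n).*/cp(n): return optics.camera_params(n)/' h.py
cat >> m2.py <<'E'
    C,L=quad(lid,Z([(62,560),(48,425),(225,410),(237,547)]),10,st)
    a=np.radians(20.95); print('lid c',((C[2]+C[3])/2-66*np.array([np.cos(a),np.sin(a)])).round(1))
E
python3 m2.py
```

```text
lid
 angles [106.66, 21.15, -69.04, -159.14] [13, 71, 55, 70] sides [105.4, 117.4, 105.7, 125.3] centre [ 542.  -213.4]
tub
 angles [85.85, -3.95, -94.34, 175.57] [85, 78, 73, 48] sides [105.5, 140.7, 106.7, 140.3] centre [551.5 -13.2]
lip
 angles [85.74, -8.97, -94.47, -179.05] [56, 13, 55, 16] sides [72.2, 15.7, 69.5, 15.5] centre [491.1  -8.3]
 angles [106.66, 21.15, -69.04, -159.14] [13, 71, 55, 70] sides [105.4, 117.4, 105.7, 125.3] centre [ 542.  -213.4]
lid c [ 537.  -215.2]
```

The sizes check out: tub outline 140x106 mm against 138x104, lid 105 mm wide, lip about 71x16 mm. The tub origin comes out as (558.5,-13.5) from both outline and lip, yaw -4.2°. The lid is at (537,-215), yaw 21°. Now grasping.

Run:
```python
from h import *
import pickle
q=down(np.radians(111)); c=np.array([537,-215.2])
ctrl.move_ptp([*c,90],q); ctrl.move_straight([*c,15],rate=80)
ctrl.set_gripper(0.0,60); st=read_state(); print(st['position'],st['width'],st['grasp_force'],st['ft_force'])
T=np.eye(4);T[:3,:3]=R.from_quat(st['ee_rot']).as_matrix();T[:3,3]=st['position']
L=np.eye(4);L[:3,:3]=R.from_euler('z',21,degrees=True).as_matrix();L[:3,3]=[*c,0]
np.save('TL.npy',np.linalg.inv(L)@T)
ctrl.move_straight([*c,140],rate=150)
a=np.radians(-4.2); 
ctrl.move_ptp([600,-17,170],down(np.radians(85.8))); ctrl.sleep(.3)
st=read_state(); im=optics.capture("wrist"); pickle.dump(st,open('w2.pkl','wb')); cv2.imwrite('pics/w2.png',im[:,:,::-1])
print(st['clock'],st['width'],st['grasp_force'],st['ft_force'],st['joints'].round(2))
```

```text
[ 536.96802779 -215.22767453   14.97764405] -0.005025464133002149 0.0 [-0.35526844 -0.33593302  0.46075463]
7.7917 -0.003883517945921021 0.0 [-0.94421519  0.05277744 -0.06141491] [-0.63  0.53  0.84  1.73 -0.44  1.08  0.28]
```

View pics/w2.png

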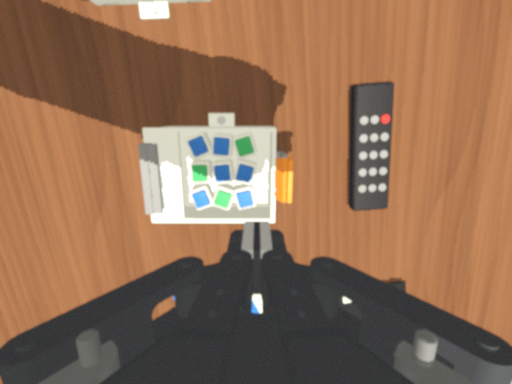

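The wrist view shows the fingers shut at (257,235) with nothing between them, so the grasp missed. The stocked tub is undisturbed. I'll check where the lid is from the fixed cameras.

Run:
```python
from h import *
ctrl.move_ptp([535,-85,200],down(np.radians(105)))
ctrl.set_gripper(1.0); 
im=optics.capture("wrist"); t=optics.capture("top"); st=read_state(); import pickle; pickle.dump(st,open('w3.pkl','wb')); print(st['clock'],st['position'],hit("wrist",(257,303),10,pickle.load(open('w2.pkl','rb'))))
cv2.imwrite('pics/w3.png',im[:,:,::-1]); cv2.imwrite('pics/t3.png',t[:,:,::-1])
v=np.hstack([cv2.resize(im[160:320,130:350],(440,320),interpolation=cv2.INTER_CUBIC),cv2.resize(t[165:265,280:390],(352,320),interpolation=cv2.INTER_CUBIC)])
cv2.imwrite('pics/v3.png',v[:,:,::-1])
```

```text
9.2 [535.00288726 -85.0209671  200.02127759] [ 586.85148304 -205.3991975    10.        ]
```

View pics/v3.png

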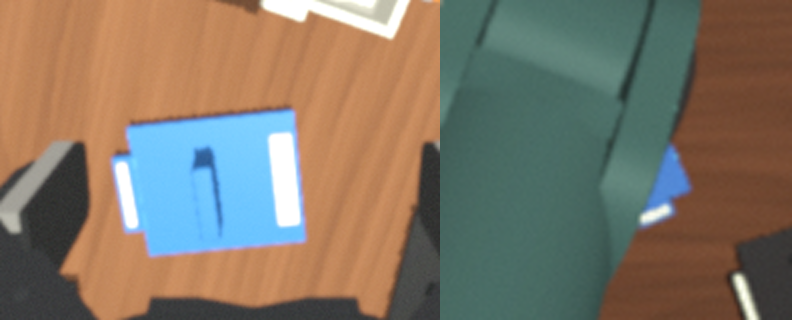

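The lid is still on the table, apparently where it was. I'll remeasure it, including the handle, before retrying.

```bash
cat > m3.py <<'E'
from m2 import *
st=pickle.load(open('w3.pkl','rb')); im=cv2.imread('pics/w3.png')[:,:,::-1].copy()
Z=lambda P:[(x/2+130,y/2+160) for x,y in P]
lid=mask(im,(88,60,60),(125,255,255))|mask(im,(0,0,190),(180,60,255))
C,L=quad(lid,Z([(148,255),(128,124),(293,110),(304,240)]),10,st)
a=np.radians(21); u=np.array([np.cos(a),np.sin(a)]); n=np.array([-u[1],u[0]]); print('lid c',((C[2]+C[3])/2-66*u).round(1))
c=np.array([537,-215.2])
for nm,px in (('bar +y end top-left',(193,168)),('top-right',(214,168)),('dark TL',(193,150)),('dark TR',(214,150)),('bottom R',(219,237))):
    for z in (10,36):
        p=hit("wrist",Z([px])[0],z,st)[:2]-c; print(nm,z,'lid xy',(p@u).round(1),(p@n).round(1))
h=cv2.cvtColor(im,cv2.COLOR_RGB2HSV); print(h[260,215:255:1,2]); print(h[260,215:255,1])
E
python3 m3.py
```

```text
angles [111.04, 21.11, -69.16, -159.08] [17, 69, 55, 65] sides [105.2, 118.5, 105.6, 118.2] centre [ 543.4 -212.8]
lid c [ 537.1 -215.3]
bar +y end top-left 10 lid xy -9.1 14.9
bar +y end top-left 36 lid xy -4.7 27.3
top-right 10 lid xy 5.8 13.3
top-right 36 lid xy 9.2 25.8
dark TL 10 lid xy -7.2 28.7
dark TL 36 lid xy -2.9 40.2
dark TR 10 lid xy 7.6 27.1
dark TR 36 lid xy 10.8 38.7
bottom R 10 lid xy 2.5 -42.8
bottom R 36 lid xy 6.1 -26.1
[255 255 255 255 255 255 255 255 255 255 255 255 255 255 255 255 255 255
 255 255 255 255 237 199 205 242 255 255 255 255 255 255 255 255 255 255
 255 255 255 255]
[147 144 146 147 145 146 146 147 144 146 150 150 153 155 150 145 145 140
 143 140 142 150 162 170 168 156 149 144 143 146 145 143 144 146 146 143
 144 141 144 143]
```

Run:
```python
import cv2
v=cv2.imread('pics/w3.png')[205:300,180:290]
v=cv2.convertScaleAbs(v,alpha=1.0)
cv2.imwrite('pics/v3b.png',cv2.resize(v,None,fx=6,fy=6,interpolation=cv2.INTER_NEAREST))
```

```text
(no output)
```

View pics/v3b.png

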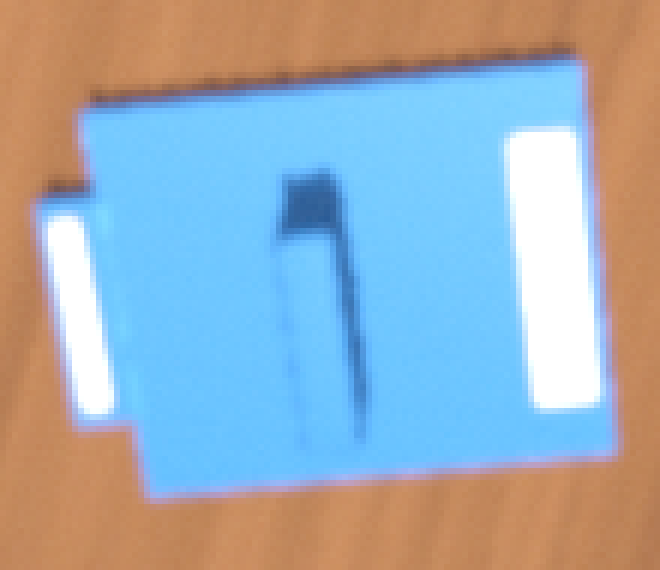

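The handle is exactly where expected: base at lid x ±7, y +28, and the lid has not moved. I'll retry with the gripper closing in stages, reading width and force at each one.

Run:
```python
from h import *
q=down(np.radians(111)); c=np.array([537,-215.2])
ctrl.move_ptp([*c,90],q); ctrl.move_straight([*c,14],rate=100); s0=read_state(); print(s0['position'],s0['width'],s0['ft_force'])
for o in (.5,.3,.2,.15,.1):
    ctrl.set_gripper(o,40); st=read_state(); print(o,round(st['clock'],2),st['width'],st['grasp_force'],(st['ft_force']-s0['ft_force']).round(1),st['position'].round(1))
im=optics.capture("wrist"); cv2.imwrite('pics/w4.png',im[:,:,::-1])
```

```text
[ 537.34414622 -215.4138924    14.50639345] 0.9996651106851402 [-1.25771225  0.35514041  0.26174381]
0.5 11.32 0.4990442301193394 0.0 [ 0.8  0.4 -0. ] [ 537.  -215.2   14.1]
0.3 11.62 0.29987125808403103 0.0 [1.3 0.5 0.1] [ 537.  -215.2   14. ]
0.2 11.88 0.20049952849509142 0.0 [ 0.9 -0.  -0.6] [ 537.  -215.2   14. ]
0.15 12.1 0.15473164863729277 0.0 [ 0.6 -0.4  0.6] [ 537.  -215.2   14. ]
0.1 12.32 0.09840507963903593 0.0 [ 0.3 -0.4  0.2] [ 537.  -215.2   14. ]
```

View pics/w4.png

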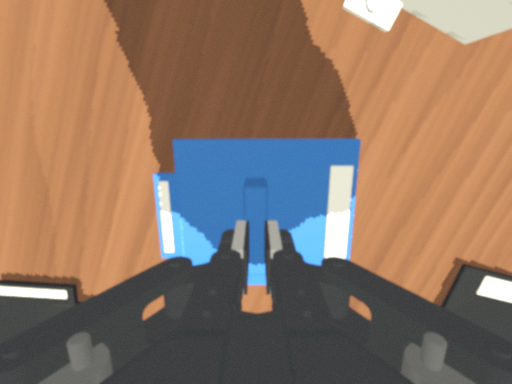

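The picture shows the pads at (241,240) and (273,240) straddling the handle, with the tool well centred. I'll keep closing and watch the force.

Run:
```python
from h import *
s0=read_state()
for o in (.07,.04,.02,0):
    ctrl.set_gripper(o,40); st=read_state(); print(o,round(st['clock'],2),st['width'],st['grasp_force'],(st['ft_force']-s0['ft_force']).round(1),st['position'].round(1))
im=optics.capture("wrist"); cv2.imwrite('pics/w5.png',im[:,:,::-1])
cv2.imwrite('pics/w5b.png',cv2.resize(im[120:300,140:370],None,fx=3,fy=3)[:,:,::-1])
```

```text
0.07 12.59 0.06711514715006 0.0 [-0.4 -0.3 -0.1] [ 537.  -215.2   14. ]
0.04 12.81 0.039805942382260665 0.0 [-0.6 -1.2  0. ] [ 537.  -215.2   14. ]
0.02 13.03 0.025032514727841 0.0 [-0.1 -0.1 -0.8] [ 536.9 -215.2   14. ]
0 13.24 -0.0010426201569395345 0.0 [-0.4 -0.8 -1.5] [ 537.  -215.2   14. ]
```

View pics/w5b.png

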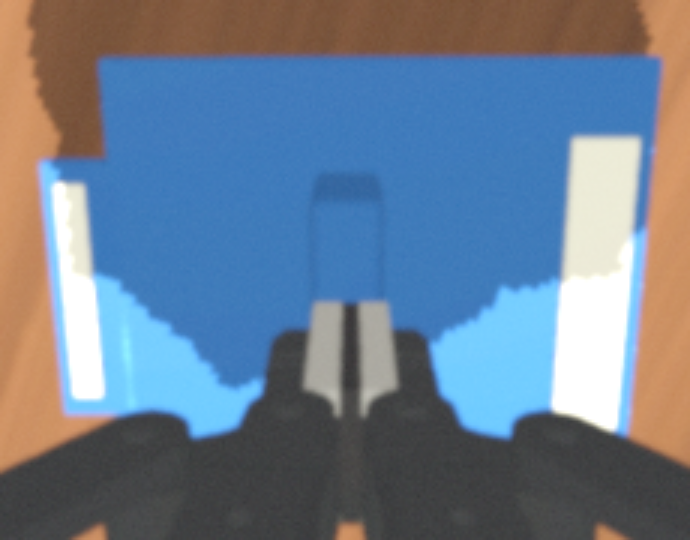

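The crop shows the shut pads at (350,350) sitting above the handle top, although the TCP reads z=14. The finger tips must be physically higher than stated. I'll probe: lower the shut fingers slowly onto the handle top, known to be 36 mm up, to get the true offset.

Run:
```python
from h import *
c=np.array([537,-215.2]); ctrl.sleep(.2); s0=read_state()
z=14
while z>-12:
    z-=1.5
    try: ctrl.move_straight([*c,z],rate=30)
    except ctrl.MotionError as e: print(e); break
    st=read_state(); f=st['ft_force']-s0['ft_force']; print(z,st['position'].round(1)[2],f.round(1))
    if f[2]>4: break
print(st['clock'])
```

```text
12.5 12.4 [ 0.2  0.8 -1.2]
11.0 10.9 [ 0.3 -0.5 -0.4]
9.5 9.8 [-1.2  1.3  7.1]
14.2417
```

Contact came at a reported z of 9.8. That puts the real finger tips about 26 mm behind the nominal TCP, which agrees with how the pads occlude the handle in the picture. I'll open up and descend guarded to about z=-11, so the tips end a few mm above the plate, then close.

Run:
```python
from h import *
c=np.array([537,-215.2]); 
ctrl.move_straight([*c,25],rate=60); ctrl.set_gripper(.6,60); ctrl.sleep(.2); s0=read_state()
for z in (8,4,0,-3,-6,-9,-11):
    ctrl.move_straight([*c,z],rate=60); st=read_state(); f=st['ft_force']-s0['ft_force']
    if z<9: print(z,st['position'].round(1)[2],f.round(1))
    if f[2]>4: ctrl.move_straight([*c,z+4],rate=60); break
else:
    ctrl.set_gripper(0,60); st=read_state(); print(st['width'],st['grasp_force'],(st['ft_force']-s0['ft_force']).round(1),st['position'].round(1))
print(st['clock'])
```

```text
8 7.6 [ 1.   0.1 -0.9]
4 3.9 [ 1. -0. -1.]
0 -0.2 [ 0.4  0.1 -1.1]
-3 -3.2 [ 1.2  1.  -0.4]
-6 -6.2 [ 1.  -0.1 -0.6]
-9 -9.2 [ 0.7  0.9 -1.1]
-11 -11.1 [ 1.4 -0.7  0. ]
0.1495079059337487 59.04197931289673 [-1.   1.1  5.8] [ 537.1 -215.3  -10.7]
17.75
```

The handle is gripped: width 0.15, 59 N. Lifting, tilting 11° and bringing the tongue to the ledge in front of the lip, guarded by force.

```bash
cat > pl.py <<'E'
from h import *
TUB=np.array([558.4,-13.4]); PSI=-4.2
def tool_pose(xt,zt,th,y=0.):
    """lid tongue tip (underside) at tub (xt,y,zt), +x end raised by th deg -> TCP position, quat"""
    TL=np.load('TL.npy'); W=R.from_euler('z',PSI,degrees=True); Rl=W*R.from_euler('y',-th,degrees=True)
    tip=np.array([*TUB,0])+W.apply([xt,y,zt]); o=tip-Rl.apply([-66,0,6])
    return o+Rl.apply(TL[:3,3]),(Rl*R.from_matrix(TL[:3,:3])).as_quat()
def go(*a,rate=60):
    p,q=tool_pose(*a); ctrl.move_straight(p,rate=rate,rotation=q)
def force(s0): # force in tub axes
    s=read_state(); return R.from_euler('z',PSI,degrees=True).inv().apply(s['ft_force']-s0['ft_force']).round(1),s
E
python3 - <<'E'
from pl import *
st=read_state()
T=np.eye(4);T[:3,:3]=R.from_quat(st['ee_rot']).as_matrix();T[:3,3]=st['position']
L=np.eye(4);L[:3,:3]=R.from_euler('z',21,degrees=True).as_matrix();L[:3,3]=[537,-215.2,0]
np.save('TL.npy',np.linalg.inv(L)@T)
p=st['position']; ctrl.move_straight([p[0],p[1],100],rate=150)
ctrl.move_ptp(*tool_pose(-54,95,11)); ctrl.sleep(.2); s0=read_state(); print(s0['clock'],s0['width'],s0['grasp_force'],s0['ft_force'].round(1))
np.save('f0.npy',s0['ft_force'])
im=optics.capture("wrist"); import pickle; pickle.dump(s0,open('w6.pkl','wb')); cv2.imwrite('pics/w6.png',im[:,:,::-1])
m=mask(im,(88,60,60),(125,255,255)); print(sorted(comps(m,300),key=lambda c:-c[1][4])[:2])
# predicted pixels of lid points in wrist view
C=np.eye(4);C[:3,:3]=R.from_quat(s0['ee_rot']).as_matrix();C[:3,3]=s0['position'];C=np.linalg.inv(C@cp("wrist")['tool_from_camera'])
L=np.linalg.inv(np.load('TL.npy')); TT=np.linalg.inv(cp("wrist")['tool_from_camera'])@L
for n,pt in (('C+x+y',(66,52,10)),('C-x+y',(-52,52,10)),('tongue+y',(-66,30,10)),('bar',(0,28,36))):
    v=TT@[*pt,1]; print(n,[round(float(x),1) for x in (cp("wrist")['fx']*v[0]/v[2]+cp("wrist")['cx'],cp("wrist")['fy']*v[1]/v[2]+cp("wrist")['cy'])])
c=max(cv2.findContours(m,cv2.RETR_EXTERNAL,cv2.CHAIN_APPROX_NONE)[0],key=cv2.contourArea)[:,0]
print('right-top',c[np.argmax(c[:,0]-c[:,1])],'left-top',c[np.argmax(-c[:,0]-c[:,1])], 'min v',c[:,1].min(),'min u',c[:,0].min(),'max u',c[:,0].max())
E
```

```text
19.6667 0.15096428299091955 58.473384976387024 [ 1.5 -1.1 -1.2]
[(array([255.8, 202.1]), [138, 141, 243, 167, 23149])]
C+x+y [378.7, 140.6]
C-x+y [157.4, 141.2]
tongue+y [135.9, 181.4]
bar [254.9, 198.2]
right-top [380 143] left-top [163 143] min v 141 min u 138 max u 380
```

The lid in hand matches its predicted pixels to about 1–2 px. Now lowering and sliding the tongue under the lip.

Run:
```python
from pl import *
s0={'ft_force':np.load('f0.npy')}
go(-54,62,11,rate=80)
stop=False
for z in (57,54,52.5,51.2):
    go(-54,z,11,rate=40); f,s=force(s0); print('z',z,f)
    if f[2]>6: stop=True; break
if not stop:
    for x in (-57,-60,-62,-64,-65,-66,-67,-68,-69,-70):
        go(x,51.2,11,rate=30); f,s=force(s0); print('x',x,f)
        if abs(f).max()>8: break
print(s['clock'],s['grasp_force'],s['width'])
```

```text
z 57 [-0.6  0.6 -0. ]
z 54 [-2.4  1.3 -0.3]
z 52.5 [-1.7  1.2  0.4]
z 51.2 [-1.2  1.6  0.9]
x -57 [-1.3  1.3  0.1]
x -60 [-0.6  0.9  0.7]
x -62 [-1.4  1.4 -0.3]
x -64 [-0.6  1.1  0.7]
x -65 [-2.   0.7  0.6]
x -66 [-0.9  1.1  1. ]
x -67 [-1.   0.1  0.4]
x -68 [1.7 1.1 0.5]
x -69 [ 5.7  1.3 -1.2]
x -70 [10.4  1.9 -1.9]
23.8 58.700990080833435 0.1479630500917563
```

The stop was felt at x≈-68, exactly where the upright should be, so the tongue is under the lip and the frame is good. Next: back off slightly, lower the catch end to 6°, release and retreat.

Run:
```python
from pl import *
s0={'ft_force':np.load('f0.npy')}
go(-67.2,50.5,11,rate=30); f,s=force(s0); print(f)
for th in (9,7.5,6.3):
    go(-67.2,50.4,th,rate=30); f,s=force(s0); print(th,f,s['grasp_force'])
    if abs(f).max()>12: break
ctrl.set_gripper(.5); s=read_state(); z=R.from_quat(s['ee_rot']).apply([0,0,1])
ctrl.move_straight(s['position']-50*z,rate=120); 
ctrl.move_ptp([558,60,230],down(np.radians(85.8))); ctrl.sleep(.3)
st=read_state(); im=optics.capture("wrist"); import pickle; pickle.dump(st,open('w7.pkl','wb')); cv2.imwrite('pics/w7.png',im[:,:,::-1]); print(st['clock'])
K=cp("wrist"); T=np.eye(4);T[:3,:3]=R.from_quat(st['ee_rot']).as_matrix();T[:3,3]=st['position'];C=np.linalg.inv(T@K['tool_from_camera'])
def pix(w):
    v=C@[*w,1]; return [round(float(a),1) for a in (K['fx']*v[0]/v[2]+K['cx'],K['fy']*v[1]/v[2]+K['cy'])]
W=R.from_euler('z',PSI,degrees=True)
for th in (0,5.2):
    Rl=W*R.from_euler('y',-th,degrees=True); o=np.array([*TUB,0])+W.apply([-67.5,0,50])-Rl.apply([-66,0,6])
    print(th,[pix(o+Rl.apply(p)) for p in ((66,52,10),(66,-52,10),(-52,52,10),(-52,-52,10))])
m=mask(im,(88,60,60),(125,255,255)); c=max(cv2.findContours(m,cv2.RETR_EXTERNAL,cv2.CHAIN_APPROX_NONE)[0],key=cv2.contourArea)[:,0]
print([c[np.argmax(c@np.array(d))].tolist() for d in ((1,-1),(1,1),(-1,-1),(-1,1))],len(c))
```

```text
[-0.6  0.8 -0.6]
9 [-1.8  0.8  0. ] 59.28343713283539
7.5 [-2.   0.7  0.2] 59.29036259651184
6.3 [-3.1  0.4 -0.1] 59.29109752178192
26.7417
0 [[310.4, 184.2], [306.8, 256.7], [219.2, 184.5], [222.1, 257.0]]
5.2 [[311.5, 186.5], [307.7, 261.1], [218.8, 184.7], [221.7, 257.4]]
[[311, 188], [296, 260], [221, 185], [223, 257]] 369
```

The lid's corners match the leaning pose: tongue in, catch end up by about 5°. Now pressing with shut fingers at lid x≈45 in guarded 1 mm steps.

Run:
```python
from pl import *
ctrl.set_gripper(0.0,40)
W=R.from_euler('z',PSI,degrees=True); P=(np.array([*TUB,0])+W.apply([44,0,0]))[:2]; q=down(np.radians(85.8))
ctrl.move_ptp([*P,60],q); ctrl.sleep(.2); s0=read_state(); print(s0['clock'])
ctrl.move_straight([*P,44],rate=60)
pk=0
for z in np.arange(42,22,-1.):
    ctrl.move_straight([*P,z],rate=25); f,s=force(s0); print(z,s['position'][2].round(1),f)
    if f[2]>32 or (z<29 and f[2]>22): break
print(s['clock'])
```

```text
28.2667
42.0 42.0 [ 0.3 -0.8 -0.5]
41.0 41.0 [-0.1 -0.7 -0.8]
40.0 39.9 [ 0.3 -0.7  1. ]
39.0 38.9 [ 0.1 -0.2  0.1]
38.0 38.1 [ 0.4 -1.   1.9]
37.0 37.3 [-0.1 -0.9  5.8]
36.0 36.3 [-0.3 -0.6  7.1]
35.0 35.4 [ 0.1 -1.7  6.1]
34.0 34.4 [ 0.2 -1.8  7.3]
33.0 32.8 [ 0.7 -0.3  0.3]
32.0 31.9 [ 1.  -1.2  0.8]
31.0 30.9 [ 0.6 -0.4  0.4]
30.0 30.0 [-0.3 -1.9  0.3]
29.0 28.9 [ 0.1 -1.1 -0.8]
28.0 27.9 [ 0.2 -1.8 -0.7]
27.0 27.8 [-6.5 -0.1 16.4]
26.0 27.7 [-13.4   2.1  35.1]
32.9333
```

The snap came at z≈33: force fell to zero, then a hard stop at 28, which is exactly rim plus plate. Now retreat and check it numerically.

Run:
```python
from pl import *
from m2 import quad
s=read_state(); p=s['position']; ctrl.move_straight([p[0],p[1],110],rate=120)
ctrl.move_ptp([558,60,200],down(np.radians(85.8))); ctrl.sleep(.4)
st=read_state(); im=optics.capture("wrist"); print(st['clock'],st['ft_force'].round(1))
cv2.imwrite('pics/w8.png',im[:,:,::-1])
m=mask(im,(88,60,60),(125,255,255))|mask(im,(0,0,190),(180,60,255))
K=cp("wrist"); T=np.eye(4);T[:3,:3]=R.from_quat(st['ee_rot']).as_matrix();T[:3,3]=st['position'];C=np.linalg.inv(T@K['tool_from_camera'])
W=R.from_euler('z',PSI,degrees=True)
def pix(w):
    v=C@[*(np.array([*TUB,0])+W.apply(w)),1]; return (K['fx']*v[0]/v[2]+K['cx'],K['fy']*v[1]/v[2]+K['cy'])
Q=[pix(w) for w in ((-53,-52,54),(-53,52,54),(65,52,54),(65,-52,54))]
try:
    c,_=quad(m,Q,54,st,tol=6); print('corners in tub',W.inv().apply(np.c_[c-TUB,np.full(4,0)]).round(1)[:,:2].tolist())
except Exception as e: print(e)
b=mask(im,(95,100,60),(125,255,255)); k=max(cv2.findContours(b,cv2.RETR_EXTERNAL,cv2.CHAIN_APPROX_NONE)[0],key=cv2.contourArea)[:,0]
print('pred',np.round(Q,1).tolist(),'seen',[k[np.argmax(k@np.array(d))].tolist() for d in ((-1,1),(-1,-1),(1,-1),(1,1))])
o=mask(im,(4,150,120),(28,255,255)); u,v=map(int,pix((66,0,60))); z=np.zeros_like(o); z[v-30:v+30,u-12:u+25]=255
for q,s in comps(o&z,20): print('catch',q,s,W.inv().apply(hit("wrist",q,66,st)-[*TUB,0]).round(1))
```

```text
34.7583 [-0.5 -0.2 -0.7]
 angles [91.98, -4.39, -96.33, 159.71] [34, 67, 60, 11] sides [72.2, 127.9, 105.0, 121.0] centre [560.5  -2.8]
corners in tub [[-55.8, -16.7], [-63.6, 55.1], [64.3, 54.7], [60.4, -50.3]]
pred [[219.4, 268.4], [216.1, 190.5], [315.4, 190.2], [311.1, 268.1]] seen [[221, 259], [218, 192], [314, 192], [310, 266]]
catch [320.2 234. ] [311, 211, 19, 44, 640] [71.  1. 66.]
```

The corners agree with the home pose to 2 px, apart from the near-left one, which lies at the gripper's occlusion. The orange catch overlaps the lid's edge and nothing is touching the robot. Handing in.

```bash
python3 -c "
from rig import *
print(workorder.job_done())"
```

```text
the job is handed in; nothing more can be done
None
```

I closed the stocked tub with the blue lid, released it and handed the job in at about 35 s. The tongue is under the lip, the catch was felt to snap, and the lid reached a hard stop at rim height. I never checked the mug, bottle and remote for movement afterwards, and no judged result came back.

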